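# Pin the brake pedal to its push-rod fork

### The arm

A 7-joint arm with a two-finger parallel gripper is mounted at the origin on the work surface. World frame = base frame: x ahead of the robot, y to its left, z up, the work surface at z = 0. Lengths are in m, angles in rad, forces in N, time in s.
With the tool pointing down it reaches from about 0.4 to 0.85 m from the base axis. Payload 10.4 kg.
Tool frame: the origin (TCP) lies on the mounting face of the last link; the fingertips stand r.tips_ahead ahead of it and the grasp point (between the pads) lies 164 mm ahead of it (r.tips_ahead is the distance from the TCP to the fingertips, in m); z points along the fingers, y is the line along which they close (so a half turn about z gives the same grasp; the last joint's range is limited). The gripper opens to 87 mm and grips with 3 to 60 N. Pads are 19 mm wide; open, the fingers measure 117 mm over their backs; the gripper's body (75 mm by 190 mm) begins 51 mm behind the grasp point.
Start: joints at [1.173, 0.332, -0.065, 1.46, 0.022, 1.35, -0.088], TCP at [0.229, -0.582, 0.405] pointing down, gripper open.
Joint ranges: [-2.6, 2.6], [-0.5, 2.12], [-1.47, 1.34], [0.16, 2.42], [-1.27, 4.41], [0.06, 2.06], [-2.6, 2.6]. Speed limits (rad/s): [2.22, 2.22, 2.79, 2.79, 3.14, 3.14, 3.14].

### API

Orientations are given as a unit quaternion [x, y, z, w].
In Python, from bench import telemetry, imaging, job, r gives the robot as it stands.
- The arm moves only by the tool move_arm, never from a script. Its argument "steps" is a list of rows, each an object of numbers: "dx", "dy", "dz": the shift along the tool's x, y, z in cm; "spin": the turn about the tool's z in rad. In form: [{"dx": .., "dy": .., "dz": .., "spin": ..}, ...]. A call has 1 to 12 rows; each row shifts and turns the commanded pose from where the row before left it, along the tool's axes as they then stand; what a row does not reach is not made up. A row lasts 1/10 s, in which the tool goes at most 50 mm and 8.59 degrees, less where a joint would pass 70% of its speed; a pose out of reach is approached as far as the arm can. A call with a gripper value outside its range is refused whole. "claw" is the finger opening in cm, from 0 to 8.7, set as the call begins (left out, the last holds). The fingers move at their own pace and stop on an object; "squeeze" is the grip in N (left out, the last holds). Time passes only in rows, so rows that do not move let the fingers close. It gives the time, the measured TCP pose, the force, the opening and the grip force at its end, in the units of the state.
- telemetry.read_state(): the state, without advancing time (a new reading comes with each control period).
- imaging.camera(name): name is "side" or "top"; returns a dict with "img" (384x512x3 uint8, red, green, blue), "camera_matrix" (3x3 intrinsics, pixels), "R" (3x3) and "t" (3): a world point X has camera coordinates R X + t. Camera axes: x right, y down, z forward; pixel columns grow to the right and rows downward; lengths in m; the calibration is good to about 2 mm. A picture is of the moment at which its call begins. There is no depth.
- job.close_job(): hands the job in; it is judged then, once.
The state is a dict: "time": time; "joint_positions": joint angles; "joint_vel": joint speeds; "joint_torque": joint torques, N m; "ee_pos": TCP position; "eef_rot": TCP orientation; "ft_force": force on the tool from outside, world axes, zero at the start; "torque": the same for the moment, N m; "width": finger opening in m; "grip_force": force on a finger pad.
Only numpy, scipy, OpenCV 4.12 (cv2) and the standard library are available. Lean on these libraries where they do the work, as an engineer would, in place of code of your own. Each camera call takes 0.05 s, during which the arm holds its last target. There are 200 camera calls.

### The job

Couple the motorcycle brake pedal to its push rod: take the steel clevis pin from its block, put it into the hole of the fork, bring the pedal's eye into line under it by feel, and let the pin go through fork and pedal until its head is fully home on the fork. Go gently: do not force the pin or the pedal, leave the other things on the bench alone, and let go of everything at the end.

Things in the scene. Friction and masses are not known exactly. Their poses are not given: they have to be found in the camera images.
- pivot (a point): Pivot of the brake pedal, on the top face (20 mm above the bench) of the fixed grey steel plate (170 x 380 x 20 mm) that carries the pedal unit, lying elsewhere and turned each time. z up is the pedal's axis; y points from the pivot to the push-rod fork, x across. A 34 mm hub with a stud stands here, top 76 mm above the bench.
- fork_nominal (a point): Nominal place of the fork's hole: 85 mm from the pivot along the plate's y, at the height of the fork's flat top (64 mm above the bench). The fixed steel fork was bolted on by hand: its real hole lies exactly 85 mm from the pivot, but up to 11 mm to either side of this point along that arc; feel for it, or look.
- fork_low (a point): Nominal foot of the fork, on the plate straight below fork_nominal. Fork: two lugs, 42 mm along the arc by 36 mm, with 13.5 mm vertical holes on one axis; upper lug 48 to 64 mm above the bench, lower 20 to 32 mm. The pedal's web swings in the gap. Behind, away from the pivot: a block and a dark cylinder, not higher than the flat top.
- pedal (a joint): Swing of the pedal about the pivot, rad, positive anticlockwise seen from above. 0: eye below fork_nominal. It starts at -0.42 to -0.24, the tread on the -x side of the plate's y line; the holes come into line somewhere in -0.13 to 0.13. Friction (about 2 N at the tread): it stays where it is left. Range -0.5 to 0.3.
- tread (a point): Middle of the pedal's upright black rubber tread: a block 24 mm (x, the way it swings) x 34 mm x 50 mm high, from 34 to 84 mm above the bench, 130 mm from the pivot, away from the fork. Axes turn with the pedal. Pushing it towards +x brings the eye under the fork's hole.
- eye (a point): Pedal's eye: centre of its 13.5 mm vertical hole, at the top of the 12 mm web (34 to 46 mm above the bench), 85 mm from the pivot, opposite the tread. On its -x side the solid web reaches 62 mm out: a pin put into the fork's upper lug first stands on it, head's underside 22 mm above the fork. Once the eye is below, the pin falls through and blocks the pedal.
- pin_mid (a point): Half-way up the steel clevis pin, 62 mm long, 0.1 kg, z towards its head. Shank 12 mm diameter, 40 mm long, nose tapered to 7 mm over 3 mm; knurled head 24 mm diameter, 22 mm high, its middle 20 mm above this point; nose end 31 mm below. Starts upright, nose down, in its holder; home in the fork this point is 55 mm above the bench.
- holder_top (a point): Centre of the top face of the grey plastic block that holds the pin: 60 x 44 x 30 mm, fixed to the bench. The pin's head begins 16 mm above it and the pin's nose stands 24 mm deep in it.
- wrench: Bystander: open wrench 170 mm long lying on the bench; leave it alone.
- grease_jar: Bystander: white jar 68 mm wide, 75 mm tall; leave it alone.
- socket: Bystander: steel socket ring, 30 mm wide, 32 mm tall; leave it alone.

How it is judged:
At the end, for the whole second after the job is handed in: The pin stands upright (within 0.08 rad) through fork and pedal eye (its axis within 3 mm of the eye's), its head home on the fork (pin middle 53.5 to 56.5 mm above the bench), at rest and released, with the pedal within 0.17 rad of its nominal swing (height (world z) of pin_mid between 0.0535 and 0.0565 m and angle between pin_mid's own z axis and vertical below 0.08 rad and horizontal distance between pin_mid and eye below 0.003 m and value of joint pedal between -0.17 and 0.17 rad and linear speed of pin below 0.02 m/s); the robot touches nothing.
It fails at once if the pin is forced against the fork (over 40 N) (contact force between pin and fork above 40 N).
It fails at once if the pin is forced against the pedal (over 40 N) (contact force between pin and pedal above 40 N).
It fails at once if the pedal is pushed harder than 40 N (contact force between the arm and pedal above 40 N).
It fails at once if a bystander is disturbed (moved over 20 mm) (distance of any of wrench, grease_jar, socket from where it was at the start of the episode above 0.02 m).
It also fails if it takes over 67 s, if anything falls off the work surface, if the arm or the gripper's body presses on something with over 40 N, if the wrist force passes 120 N, or if a joint passes its speed limit or range.

## Working session

There is one attempt and no reset: what is moved stays moved. The work goes in short steps, Python scripts to look and compute and a tool call to move; the robot and the scene stay as the last step left them, time stands still between calls to the robot, and variables do not carry over. Pictures are saved under pics/ and viewed, at most 10 in all, crops included, and the job is handed in when it is done.

Besides the shell and the picture viewer there is one more tool, called after "Request:" as name(argument=value, ...) on one line, values as JSON. move_arm: Moves the arm, as the interface text tells. Its arguments: {"type":"object","properties":{"steps":{"type":"array","items":{"type":"object","properties":{"dx":{"type":"number"},"dy":{"type":"number"},"dz":{"type":"number"},"spin":{"type":"number"}}}},"claw":{"type":"number"},"squeeze":{"type":"number"}},"required":["steps"]}

```bash
mkdir -p pics; cat > h.py <<'E'
import numpy as np,cv2,json
from bench import telemetry,imaging,job,r
def snap(n,f=None):
    c=imaging.camera(n); im=c["img"]; f=f or n
    cv2.imwrite(f"pics/{f}.png",cv2.cvtColor(im,cv2.COLOR_RGB2BGR))
    np.savez(f"{n}.npz",K=c["camera_matrix"],R=c["R"],t=c["t"],img=im); return c
def load(n): return dict(np.load(f"{n}.npz"))
def back(c,u,v,z):
    K=np.array(c.get("K",c.get("camera_matrix")));R=np.array(c["R"]);t=np.array(c["t"])
    d=R.T@np.linalg.inv(K)@[u,v,1];o=-R.T@t
    return o+d*(z-o[2])/d[2]
def proj(c,X):
    K=np.array(c.get("K",c.get("camera_matrix")));p=K@(np.array(c["R"])@X+np.array(c["t"]));return p[:2]/p[2]
E
python3 - <<'E'
from h import *
a=snap("top");b=snap("side")
for c in(a,b): print(-np.array(c["R"]).T@c["t"],np.array(c["R"]).round(2).tolist(),np.array(c["camera_matrix"])[0,0])
ims=[cv2.imread(f"pics/{n}.png") for n in("top","side")]
cv2.imwrite("pics/top_big.png",cv2.resize(ims[0],(800,600),interpolation=cv2.INTER_CUBIC))
cv2.imwrite("pics/side_big.png",cv2.resize(ims[1],(800,600),interpolation=cv2.INTER_CUBIC))
s=telemetry.read_state();print(s["time"],s["ee_pos"],s["eef_rot"],s["width"],r.tips_ahead)
E
```

```text
[0.31004796 0.02517919 1.15888747] [[0.02, -1.0, -0.01], [-0.97, -0.01, -0.23], [0.23, 0.01, -0.97]] 362.1311876023415
[ 0.42463067 -0.75488118  0.711079  ] [[0.99, -0.15, -0.0], [-0.09, -0.62, -0.78], [0.12, 0.77, -0.62]] 413.06788261924856
0.1 [ 0.2287566  -0.58149894  0.40403738] [ 9.82491290e-01  1.86307410e-01 -1.44459888e-04 -6.26925987e-04] 0.08676958347965562 0.1822
```

View pics/top_big.png

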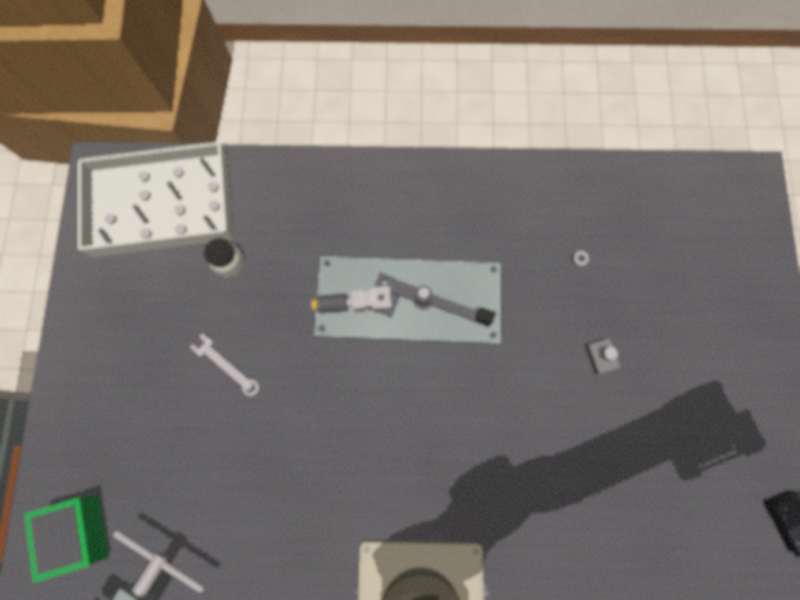

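View pics/side_big.png

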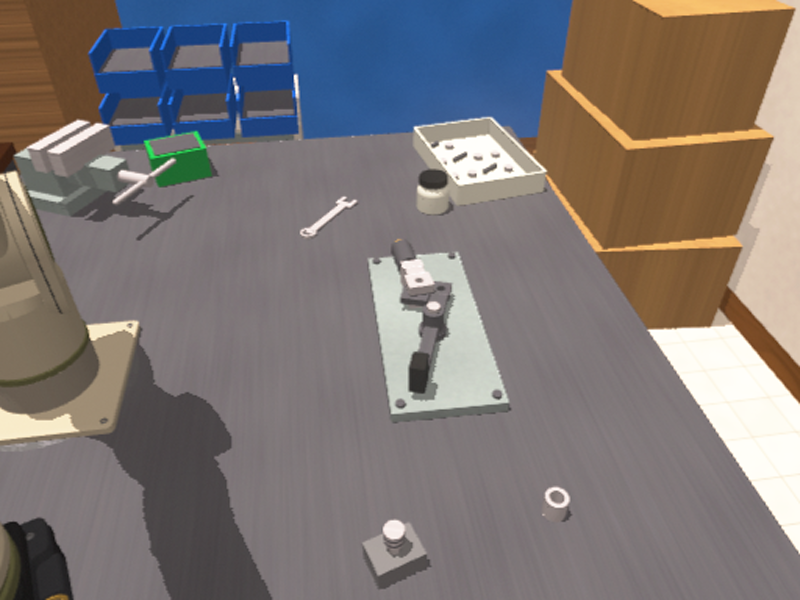

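The top view shows the plate (corners near 320,257 to 500,343), with the fork hole at about (381,297), hub at (424,293), tread at (485,316) and pin head at (610,353). The side view shows the pin head at (394,528) and the fork hole at about (418,280). I'll zoom in to refine these.

```bash
python3 - <<'E'
from h import *
T=cv2.imread("pics/top.png");S=cv2.imread("pics/side.png")
def crop(I,u,v,w,h): return cv2.resize(I[v:v+h,u:u+w],(400,300),interpolation=cv2.INTER_CUBIC)
# scale: 120x90 -> 3.333 ; 40x30 -> 10
C=np.vstack([np.hstack([crop(T,200,160,120,90),crop(S,228,145,120,90)*1]),np.hstack([crop(T,370,210,40,30),crop(S,230,325,60,45)])])
cv2.imwrite("pics/z.png",C)
E
```

```text
(no output)
```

View pics/z.png

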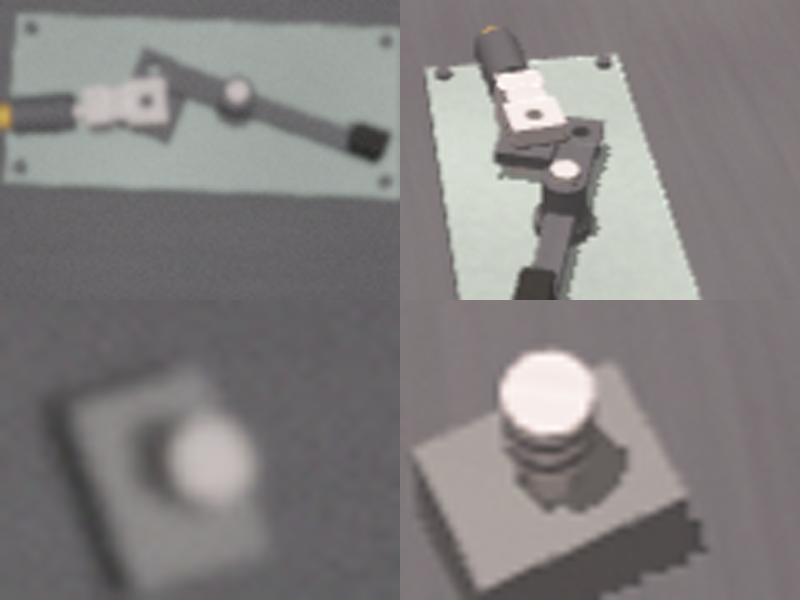

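The crop shows the fork hole at (146,101) in the top view and (135,114) in the side view. The stud, eye, tread and pin head are also clear in both.

```bash
python3 - <<'E'
from h import *
T=load("top");S=load("side")
f=lambda c,u0,v0,s,x,y,z: back(c,u0+(x+.5)/s-.5,v0+(y+.5)/s-.5,z)
P={}
for n,z,a,b in [("stud",.076,(237,93),(164,170)),("fork",.064,(146,101),(135,114)),("eye",.046,(153,72),(180,131))]:
    p=f(T,200,160,3.3333,*a,z);q=f(S,228,145,3.3333,*b,z);print(n,p.round(4),q.round(4));P[n]=(p+q)/2
print("pin",f(T,370,210,10,212,157,.068).round(4),f(S,230,325,6.667,147,92,.068).round(4))
print("tread",f(T,200,160,3.3333,368,140,.084).round(4))
cs=[back(T,u/1.5625,v/1.5625,.02) for u,v in[(321,257),(500,264),(500,343),(315,335)]]
cs2=[back(S,u/1.5625,v/1.5625,.02) for u,v in[(369,259),(458,253),(508,406),(391,416)]]
print(np.round(cs,3).tolist(),np.round(cs2,3).tolist())
d=P["fork"]-P["stud"];print(np.linalg.norm(d[:2]),np.linalg.norm((P["eye"]-P["stud"])[:2]))
s=telemetry.read_state()
from scipy.spatial.transform import Rotation as Ro
print(Ro.from_quat(s["eef_rot"]).as_matrix().round(3).tolist())
E
```

```text
stud [0.5851 0.0019 0.076 ] [ 0.5891 -0.0009  0.076 ]
fork [0.5793 0.0866 0.064 ] [0.5828 0.084  0.064 ]
eye [0.6123 0.0817 0.046 ] [0.6184 0.0802 0.046 ]
pin [ 0.4747 -0.3623  0.068 ] [ 0.4757 -0.3634  0.068 ]
tread [ 0.5407 -0.1174  0.084 ]
[[0.675, 0.217, 0.02], [0.665, -0.16, 0.02], [0.497, -0.157, 0.02], [0.508, 0.221, 0.02]] [[0.513, 0.217, 0.02], [0.68, 0.211, 0.02], [0.667, -0.169, 0.02], [0.501, -0.163, 0.02]]
0.08500138080992321 0.08523382984282465
[[0.931, 0.366, -0.001], [0.366, -0.931, 0.001], [-0.0, -0.001, -1.0]]
```

Request:
move_arm(steps=[{"spin": -0.136},{"spin": -0.136},{"spin": -0.136},{"spin": -0.136},{"dx": 4,"dy": 0.8,"dz": 1},{"dx": 4,"dy": 0.8,"dz": 1},{"dx": 4,"dy": 0.8,"dz": 1},{"dx": 4,"dy": 0.8,"dz": 1},{"dx": 4,"dy": 0.8,"dz": 1},{"dx": 4,"dy": 0.8,"dz": 1},{"dx": 4,"dy": 0.8,"dz": 1},{"dx": 4,"dy": 0.8,"dz": 1}], claw=6)

```text
$.steps[0]: bad value
```

```bash
cat > go.py <<'E'
# go.py x y z heading_deg : spin first, then shifts (cm) in the tool axes after the spin
import sys;from h import *
from scipy.spatial.transform import Rotation as Ro
s=telemetry.read_state();M=Ro.from_quat(s["eef_rot"]).as_matrix()
h=np.degrees(np.arctan2(M[1,0],M[0,0]))
g=np.array([float(v) for v in sys.argv[1:4]]);hd=float(sys.argv[4]) if len(sys.argv)>4 else h
N=M@Ro.from_euler("z",-(hd-h),degrees=True).as_matrix()
print("t",round(s["time"],2),"pos",np.round(s["ee_pos"],4),"head",h.round(2),"z",M[:,2].round(3),"F",np.round(s["ft_force"],1),"w",round(s["width"],4),"q",np.round(s["joint_positions"],2))
print("spin",-np.radians(hd-h).round(4),"d",(N.T@(g-s["ee_pos"])*100).round(2))
E
python3 go.py .475 -.363 .221
```

```text
t 0.1 pos [ 0.2288 -0.5815  0.404 ] head 21.47 z [-0.001  0.001 -1.   ] F [ 0.1 -0.5  0.6] w 0.0868 q [ 1.17  0.33 -0.06  1.46  0.02  1.35 -0.09]
spin -0.0 d [ 30.91 -11.29  18.32]
```

Request:
move_arm(steps=[{"dx": 0,"dy": 0,"dz": 0,"spin": -0.136},{"dx": 0,"dy": 0,"dz": 0,"spin": -0.136},{"dx": 0,"dy": 0,"dz": 0,"spin": -0.136},{"dx": 0,"dy": 0,"dz": 0,"spin": -0.136},{"dx": 4,"dy": 0.8,"dz": 1,"spin": 0},{"dx": 4,"dy": 0.8,"dz": 1,"spin": 0},{"dx": 4,"dy": 0.8,"dz": 1,"spin": 0},{"dx": 4,"dy": 0.8,"dz": 1,"spin": 0},{"dx": 4,"dy": 0.8,"dz": 1,"spin": 0},{"dx": 4,"dy": 0.8,"dz": 1,"spin": 0},{"dx": 4,"dy": 0.8,"dz": 1,"spin": 0},{"dx": 4,"dy": 0.8,"dz": 1,"spin": 0}], claw=6)

```text
time: 1.3
ee_pos: [0.4748, -0.3648, 0.3241]
eef_rot: [0.896, 0.443, -0.0, -0.0]
ft_force: [-0.1, 0.2, 0.1]
width: 0.0602
grip_force: 0.0
```

```bash
python3 go.py .475 -.363 .221
```

```text
t 1.3 pos [ 0.4748 -0.3648  0.3241] head 52.63 z [-0.  0. -1.] F [-0.1  0.2  0.1] w 0.0602 q [ 0.83  0.35 -0.31  1.62  0.11  1.19 -0.16]
spin -0.0 d [ 0.16 -0.09 10.31]
```

Request:
move_arm(steps=[{"dx": 0.1,"dy": -0.1,"dz": 2,"spin": 0},{"dx": 0,"dy": 0,"dz": 2.5,"spin": 0},{"dx": 0,"dy": 0,"dz": 2.5,"spin": 0},{"dx": 0,"dy": 0,"dz": 1.8,"spin": 0},{"dx": 0,"dy": 0,"dz": 1.3,"spin": 0},{"dx": 0,"dy": 0,"dz": 0,"spin": 0},{"dx": 0,"dy": 0,"dz": 0,"spin": 0}])

```text
time: 2.0
ee_pos: [0.4739, -0.3648, 0.2242]
eef_rot: [0.896, 0.443, 0.0, 0.0]
ft_force: [-0.4, -0.5, 0.8]
width: 0.0599
grip_force: 0.0
```

Request:
move_arm(steps=[{"dx": 0,"dy": 0,"dz": 0,"spin": 0},{"dx": 0,"dy": 0,"dz": 0,"spin": 0},{"dx": 0,"dy": 0,"dz": 0,"spin": 0},{"dx": 0,"dy": 0,"dz": 0,"spin": 0},{"dx": 0,"dy": 0,"dz": 0,"spin": 0},{"dx": 0,"dy": 0,"dz": 0,"spin": 0},{"dx": 0,"dy": 0,"dz": 0,"spin": 0},{"dx": 0,"dy": 0,"dz": 0,"spin": 0}], claw=1.8, squeeze=12)

```text
time: 2.8
ee_pos: [0.4737, -0.3647, 0.2239]
eef_rot: [0.896, 0.443, 0.0, 0.0]
ft_force: [-0.3, 0.0, 0.3]
width: 0.0235
grip_force: 12.0
```

```bash
python3 go.py .475 -.363 .221
```

```text
t 2.8 pos [ 0.4737 -0.3647  0.2239] head 52.65 z [ 0. -0. -1.] F [-0.3  0.   0.3] w 0.0235 q [ 0.82  0.45 -0.3   1.71  0.15  1.   -0.18]
spin -0.0 d [ 0.22 -0.01  0.29]
```

Request:
move_arm(steps=[{"dx": 0,"dy": 0,"dz": -1,"spin": 0},{"dx": 0,"dy": 0,"dz": -2,"spin": 0},{"dx": 0,"dy": 0,"dz": -3,"spin": 0},{"dx": 0,"dy": 0,"dz": -3,"spin": 0},{"dx": 0,"dy": 0,"dz": -3,"spin": 0},{"dx": 0,"dy": 0,"dz": -2,"spin": -0.105},{"dx": 0,"dy": 0,"dz": 0,"spin": -0.126},{"dx": 0,"dy": 0,"dz": 0,"spin": -0.126},{"dx": 0,"dy": 0,"dz": 0,"spin": -0.126},{"dx": 0,"dy": 0,"dz": 0,"spin": -0.126},{"dx": 0,"dy": 0,"dz": 0,"spin": -0.13},{"dx": 0,"dy": 0,"dz": 0,"spin": 0}])

```text
time: 4.0
ee_pos: [0.4735, -0.3646, 0.3642]
eef_rot: [0.675, 0.738, 0.0, 0.0]
ft_force: [-0.3, 0.5, -1.9]
width: 0.0237
grip_force: 12.0
```

```bash
python3 go.py .581 .0853 .32 95
```

```text
t 4.0 pos [ 0.4735 -0.3646  0.3642] head 95.1 z [ 0. -0. -1.] F [-0.3  0.5 -1.9] w 0.0237 q [ 0.92  0.33 -0.41  1.57  0.14  1.27  0.57]
spin 0.0018 d [43.89 14.63  4.42]
```

Request:
move_arm(steps=[{"dx": 2.5,"dy": 0.8,"dz": 0,"spin": 0},{"dx": 4,"dy": 1.3,"dz": 0,"spin": 0},{"dx": 4.2,"dy": 1.4,"dz": 0,"spin": 0},{"dx": 4.2,"dy": 1.4,"dz": 0,"spin": 0},{"dx": 4.2,"dy": 1.4,"dz": 0,"spin": 0},{"dx": 4.2,"dy": 1.4,"dz": 0,"spin": 0},{"dx": 4.2,"dy": 1.4,"dz": 0,"spin": 0},{"dx": 4.2,"dy": 1.4,"dz": 0,"spin": 0},{"dx": 4.2,"dy": 1.4,"dz": 0,"spin": 0},{"dx": 4,"dy": 1.3,"dz": 0,"spin": 0},{"dx": 3,"dy": 1,"dz": 0,"spin": 0},{"dx": 0.8,"dy": 0.4,"dz": 0,"spin": 0}])

```text
time: 5.2
ee_pos: [0.5808, 0.0878, 0.3642]
eef_rot: [0.675, 0.738, 0.001, -0.001]
ft_force: [-0.5, -0.3, -1.2]
width: 0.0232
grip_force: 12.0
```

Request:
move_arm(steps=[{"dx": 0,"dy": 0,"dz": 2,"spin": 0},{"dx": 0,"dy": 0,"dz": 2,"spin": 0},{"dx": 0,"dy": 0,"dz": 1.5,"spin": 0},{"dx": 0,"dy": 0,"dz": 0,"spin": 0},{"dx": 0,"dy": 0,"dz": 0,"spin": 0}])

```text
time: 5.7
ee_pos: [0.5813, 0.083, 0.3092]
eef_rot: [0.676, 0.737, -0.0, 0.0]
ft_force: [0.1, -0.0, -0.5]
width: 0.0239
grip_force: 12.0
```

```bash
python3 go.py .581 .0853 .30; python3 - <<'E'
from h import *
snap("top");snap("side")
T=cv2.imread("pics/top.png");S=cv2.imread("pics/side.png")
def crop(I,u,v,w,h): return cv2.resize(I[v:v+h,u:u+w],(400,300),interpolation=cv2.INTER_CUBIC)
C=np.hstack([crop(T,200,150,100,75),crop(S,235,135,60,45)])
cv2.imwrite("pics/z2.png",C)
E
```

```text
t 5.7 pos [0.5813 0.083  0.3092] head 94.9 z [ 0. -0. -1.] F [ 0.1 -0.  -0.5] w 0.0239 q [ 0.31  0.4  -0.65  1.65  0.26  1.18 -0.32]
spin -0.0 d [ 0.23 -0.01  0.92]
```

View pics/z2.png

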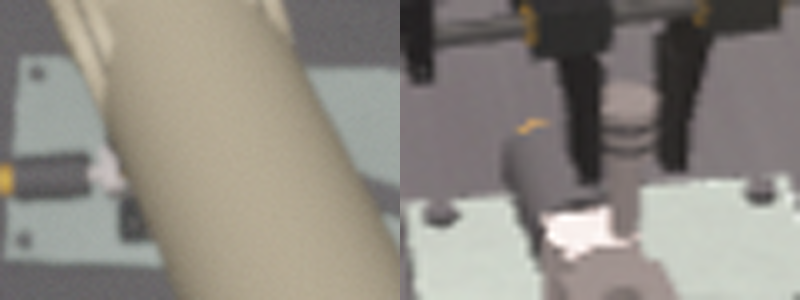

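The side crop shows the pin hanging upright between the fingers, with its head top at about (630,98) and its axis at column 625. It is above and right of the bright fork top.

```bash
python3 - <<'E'
from h import *
S=load("side");s=6.667
tc=lambda p:((p[0]+.5-235)*s+400,(p[1]+.5-135)*s)
for x,y,z in[(.5813,.083,.1532),(.5813,.085,.1532),(.5813,.085,.1312),(.5813,.085,.0912),(.581,.0853,.064)]:print((x,y,z),np.round(tc(proj(S,np.array([x,y,z]))),1))
I=cv2.imread("pics/side.png");v0,u0=125,230
cv2.imwrite("pics/z3.png",cv2.resize(I[v0:v0+60,u0:u0+80],(800,600),interpolation=cv2.INTER_CUBIC))
E
```

```text
(0.5813, 0.083, 0.1532) [624.9 104.5]
(0.5813, 0.085, 0.1532) [624.  101.6]
(0.5813, 0.085, 0.1312) [622.9 151.1]
(0.5813, 0.085, 0.0912) [621.2 237.8]
(0.581, 0.0853, 0.064) [619.1 294.1]
```

View pics/z3.png

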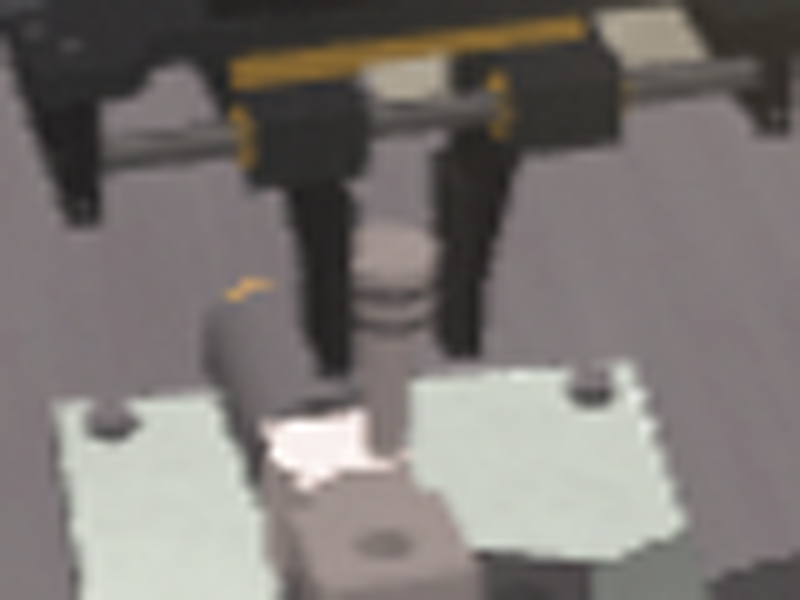

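Zoomed: the fork hole is at (385,543), the pin's head top at (396,248), and its shank and nose run along column 388 to about row 452.

```bash
python3 - <<'E'
from h import *
S=load("side")
b=lambda x,y,z:back(S,230+(x+.5)/10-.5,125+(y+.5)/10-.5,z).round(4)
print("hole",b(385,543,.064),"head top",b(396,249,.1532),"shank", b(390,400,.112), "nose",b(388,452,.0912))
# grey-level centroid of hole / left-right edges
g=cv2.cvtColor(S["img"],cv2.COLOR_RGB2GRAY).astype(int)
print(g[176:183,262:276]);print(g[145:170:3,262:278])
E
```

```text
hole [0.5826 0.084  0.064 ] head top [0.5841 0.0859 0.1532] shank [0.5823 0.0801 0.112 ] nose [0.5833 0.0865 0.0912]
[[151 150 149 151 151 150 151 151 152 152 152 151 152 186]
 [150 149 151 150 148 149 149 148 149 150 152 152 151 167]
 [149 150 151 145 138 126 122 122 134 146 149 151 151 151]
 [151 150 149 136 123 121 119 114 119 139 151 152 151 152]
 [151 151 152 146 134 127 124 121 130 146 152 152 152 151]
 [152 151 153 151 151 151 150 151 151 151 150 149 146 145]
 [149 150 150 149 148 147 146 145 145 145 144 140 135 133]]
[[ 36  38  42  72 109 121 122 122 122 124 111  71  43  45  43  41]
 [ 37  39  42 103 142 150 150 150 151 152 132  83  45  45  45  41]
 [ 36  39  42 124 149 149 150 150 150 151 140  97  52  43  43  39]
 [ 37  40  43  63  77  79  81  90  82  73  87  76  52  44  42  39]
 [ 37  40  43  57  74  81  89  93  87  77  87  70  45  44  42  40]
 [ 39  40  43  85 109 118 121 122 119 122 124 123  88  60  65  61]
 [115 109 102 110 114 119 122 122 134 187 209 207 208 207 207 206]
 [129 163 176 218 174 120 123 122 133 183 205 206 206 207 208 206]
 [243 243 243 242 189 127 124 126 153 193 205 206 206 207 206 206]]
```

Request:
move_arm(steps=[{"dx": -0.15,"dy": 0,"dz": 0.8,"spin": 0},{"dx": 0,"dy": 0,"dz": 0.8,"spin": 0},{"dx": 0,"dy": 0,"dz": 0.6,"spin": 0},{"dx": 0,"dy": 0,"dz": 0.2,"spin": 0},{"dx": 0,"dy": 0,"dz": 0.2,"spin": 0},{"dx": 0,"dy": 0,"dz": 0.2,"spin": 0},{"dx": 0,"dy": 0,"dz": 0.1,"spin": 0},{"dx": 0,"dy": 0,"dz": 0,"spin": 0},{"dx": 0,"dy": 0,"dz": 0,"spin": 0}])

```text
time: 6.7
ee_pos: [0.5813, 0.0819, 0.2799]
eef_rot: [0.676, 0.737, 0.0, 0.0]
ft_force: [-0.2, 0.2, -1.0]
width: 0.0232
grip_force: 12.0
```

```bash
python3 go.py .5813 .0815 .264
```

```text
t 6.7 pos [0.5813 0.0819 0.2799] head 94.98 z [ 0. -0. -1.] F [-0.2  0.2 -1. ] w 0.0232 q [ 0.3   0.43 -0.64  1.68  0.28  1.13 -0.33]
spin -0.0 d [-0.04 -0.01  1.59]
```

Request:
move_arm(steps=[{"dx": 0,"dy": 0,"dz": 0.1,"spin": 0},{"dx": 0,"dy": 0,"dz": 0.1,"spin": 0},{"dx": 0,"dy": 0,"dz": 0.1,"spin": 0},{"dx": 0,"dy": 0,"dz": 0,"spin": 0}])

```text
time: 7.1
ee_pos: [0.5813, 0.082, 0.2766]
eef_rot: [0.676, 0.737, 0.0, -0.0]
ft_force: [0.8, 0.9, -1.6]
width: 0.0238
grip_force: 12.0
```

Request:
move_arm(steps=[{"dx": 0,"dy": 0,"dz": 0.1,"spin": 0},{"dx": 0,"dy": 0,"dz": 0.1,"spin": 0},{"dx": 0,"dy": 0,"dz": 0.1,"spin": 0},{"dx": 0,"dy": 0,"dz": 0.1,"spin": 0},{"dx": 0,"dy": 0,"dz": 0,"spin": 0}])

```text
time: 7.6
ee_pos: [0.5813, 0.0819, 0.2726]
eef_rot: [0.676, 0.737, 0.0, -0.0]
ft_force: [0.9, 1.7, -1.1]
width: 0.0237
grip_force: 12.0
```

Request:
move_arm(steps=[{"dx": 0,"dy": 0,"dz": 0.1,"spin": 0},{"dx": 0,"dy": 0,"dz": 0.1,"spin": 0},{"dx": 0,"dy": 0,"dz": 0.1,"spin": 0},{"dx": 0,"dy": 0,"dz": 0,"spin": 0}])

```text
time: 8.0
ee_pos: [0.5813, 0.0819, 0.2696]
eef_rot: [0.676, 0.737, -0.0, -0.0]
ft_force: [1.1, -0.3, -0.9]
width: 0.0234
grip_force: 12.0
```

Request:
move_arm(steps=[{"dx": 0,"dy": 0,"dz": 0.1,"spin": 0},{"dx": 0,"dy": 0,"dz": 0.1,"spin": 0},{"dx": 0,"dy": 0,"dz": 0.1,"spin": 0},{"dx": 0,"dy": 0,"dz": 0.1,"spin": 0},{"dx": 0,"dy": 0,"dz": 0,"spin": 0}])

```text
time: 8.5
ee_pos: [0.5813, 0.0818, 0.2656]
eef_rot: [0.676, 0.737, 0.0, 0.0]
ft_force: [1.2, 0.9, -1.1]
width: 0.0237
grip_force: 12.0
```

Request:
move_arm(steps=[{"dx": 0,"dy": 0,"dz": 0,"spin": 0},{"dx": 0,"dy": 0,"dz": 0,"spin": 0},{"dx": 0,"dy": 0,"dz": 0,"spin": 0},{"dx": 0,"dy": 0,"dz": 0,"spin": 0},{"dx": 0,"dy": 0,"dz": -2,"spin": 0},{"dx": 0,"dy": 0,"dz": -3,"spin": 0},{"dx": 0,"dy": 0,"dz": -3,"spin": 0}], claw=5)

```text
time: 9.2
ee_pos: [0.5811, 0.0818, 0.3465]
eef_rot: [0.676, 0.737, -0.0, -0.0]
ft_force: [0.5, -1.4, -0.7]
width: 0.0498
grip_force: 0.0
```

```bash
python3 go.py .5 -.13 .30 95; python3 - <<'E'
from h import *
snap("side")
I=cv2.imread("pics/side.png");v0,u0=135,220
cv2.imwrite("pics/z4.png",cv2.resize(I[v0:v0+120,u0:u0+160],(800,600),interpolation=cv2.INTER_CUBIC))
E
```

```text
t 9.2 pos [0.5811 0.0818 0.3465] head 94.99 z [-0.001 -0.    -1.   ] F [ 0.5 -1.4 -0.7] w 0.0498 q [ 0.32  0.36 -0.66  1.61  0.23  1.25 -0.3 ]
spin -0.0002 d [-20.39  -9.92   4.66]
```

View pics/z4.png

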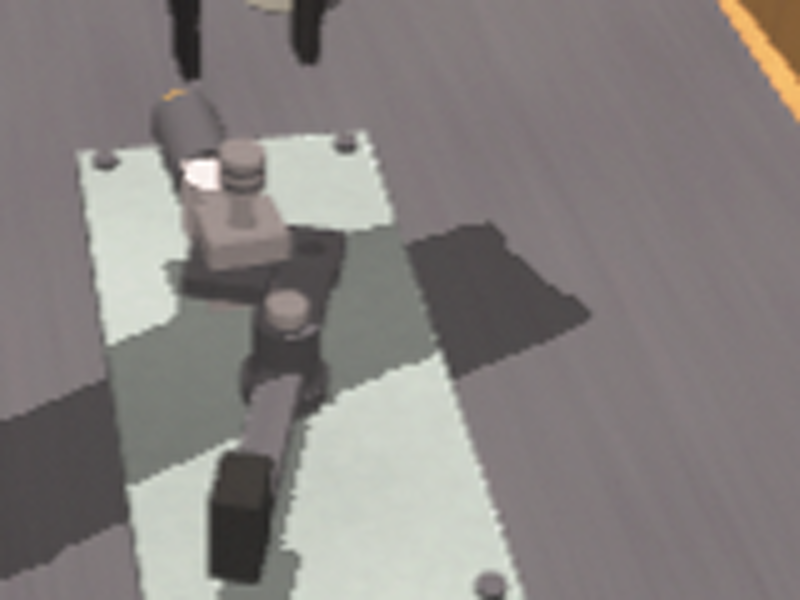

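The pin stands upright in the fork's hole, head at (242,160). The tread is still at its starting angle at (240,510). Next I close the fingers and go to the -x side of the tread.

Request:
move_arm(steps=[{"dx": -2,"dy": -1,"dz": 0,"spin": 0},{"dx": -3.5,"dy": -2,"dz": 0,"spin": 0},{"dx": -4,"dy": -2.2,"dz": 0,"spin": 0},{"dx": -4,"dy": -2.2,"dz": 0,"spin": 0},{"dx": -3.5,"dy": -2,"dz": 0,"spin": 0},{"dx": -1.5,"dy": -0.9,"dz": 0,"spin": 0},{"dx": 0,"dy": 0,"dz": 1,"spin": 0},{"dx": 0,"dy": 0,"dz": 3,"spin": 0},{"dx": 0,"dy": 0,"dz": 3,"spin": 0},{"dx": 0,"dy": 0,"dz": 3,"spin": 0},{"dx": 0,"dy": 0,"dz": 1.4,"spin": 0},{"dx": 0,"dy": 0,"dz": 0,"spin": 0}], claw=0)

```text
time: 10.45
ee_pos: [0.4943, -0.1104, 0.2299]
eef_rot: [0.675, 0.738, -0.0, -0.002]
ft_force: [-0.4, 0.8, 0.2]
width: 0.0003
grip_force: 0.0
```

```bash
python3 go.py .569 -.131 .232 95
```

```text
t 10.45 pos [ 0.4943 -0.1104  0.2299] head 95.06 z [-0.003  0.002 -1.   ] F [-0.4  0.8  0.2] w 0.0003 q [ 0.63  0.31 -0.56  1.93  0.2   0.96  0.06]
spin 0.0011 d [-2.7   7.26 -0.23]
```

Request:
move_arm(steps=[{"dx": -0.15,"dy": 0.4,"dz": 0,"spin": 0},{"dx": -0.15,"dy": 0.4,"dz": 0,"spin": 0},{"dx": -0.15,"dy": 0.4,"dz": 0,"spin": 0},{"dx": -0.15,"dy": 0.4,"dz": 0,"spin": 0},{"dx": -0.15,"dy": 0.4,"dz": 0,"spin": 0},{"dx": -0.15,"dy": 0.4,"dz": 0,"spin": 0},{"dx": -0.15,"dy": 0.4,"dz": 0,"spin": 0},{"dx": -0.15,"dy": 0.4,"dz": 0,"spin": 0}])

```text
time: 11.25
ee_pos: [0.5277, -0.121, 0.2316]
eef_rot: [0.676, 0.737, -0.0, -0.0]
ft_force: [-3.3, -2.4, 0.8]
width: 0.0009
grip_force: 1.6
```

Request:
move_arm(steps=[{"dx": -0.15,"dy": 0.3,"dz": 0,"spin": 0},{"dx": -0.15,"dy": 0.3,"dz": 0,"spin": 0},{"dx": -0.15,"dy": 0.3,"dz": 0,"spin": 0},{"dx": -0.15,"dy": 0.3,"dz": 0,"spin": 0},{"dx": -0.1,"dy": 0.3,"dz": 0,"spin": 0}])

```text
time: 11.75
ee_pos: [0.5435, -0.1262, 0.2317]
eef_rot: [0.676, 0.737, 0.0, -0.0]
ft_force: [-3.6, -0.2, 0.3]
width: 0.0007
grip_force: 1.4
```

Request:
move_arm(steps=[{"dx": 0,"dy": 0.2,"dz": 0,"spin": 0},{"dx": 0,"dy": 0.2,"dz": 0,"spin": 0},{"dx": 0,"dy": 0.2,"dz": 0,"spin": 0},{"dx": 0,"dy": 0.2,"dz": 0,"spin": 0},{"dx": 0,"dy": 0.2,"dz": 0,"spin": 0}])

```text
time: 12.25
ee_pos: [0.5533, -0.1255, 0.2318]
eef_rot: [0.676, 0.737, -0.0, 0.0]
ft_force: [-2.7, -1.4, 0.9]
width: 0.0006
grip_force: 1.5
```

```bash
python3 go.py .569 -.131 .232 95; python3 - <<'E'
from h import *
snap("side")
I=cv2.imread("pics/side.png");v0,u0=135,220
cv2.imwrite("pics/z5.png",cv2.resize(I[v0:v0+120,u0:u0+160],(800,600),interpolation=cv2.INTER_CUBIC))
E
```

```text
t 12.25 pos [ 0.5533 -0.1255  0.2318] head 94.98 z [ 0. -0. -1.] F [-2.7 -1.4  0.9] w 0.0006 q [ 0.59  0.42 -0.54  1.78  0.25  1.01  0.04]
spin -0.0003 d [-0.69  1.51 -0.02]
```

View pics/z5.png

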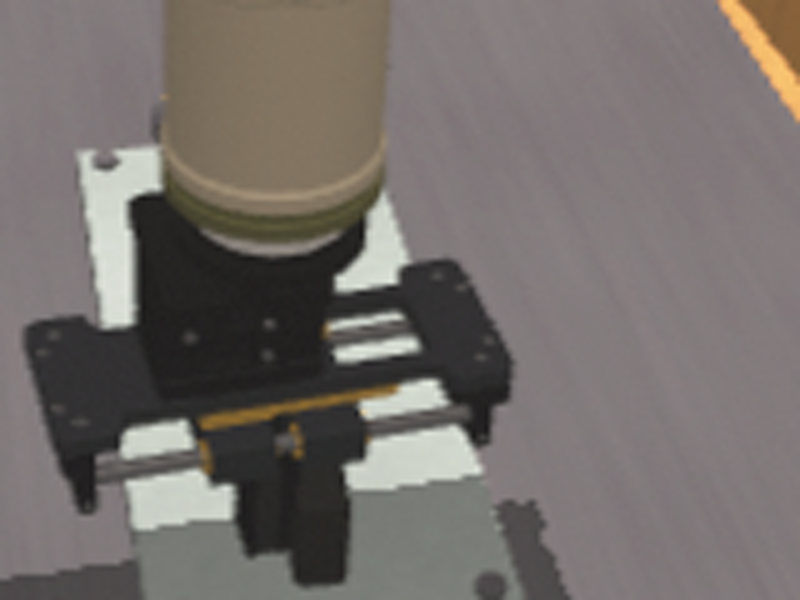

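The tread is against the fingers at (320,530); the arm hides the fork. I go on in 1 mm steps by feel.

Request:
move_arm(steps=[{"dx": 0,"dy": 0.1,"dz": 0,"spin": 0},{"dx": 0,"dy": 0.1,"dz": 0,"spin": 0},{"dx": 0,"dy": 0.1,"dz": 0,"spin": 0},{"dx": 0,"dy": 0.1,"dz": 0,"spin": 0},{"dx": 0,"dy": 0.1,"dz": 0,"spin": 0},{"dx": 0,"dy": 0.1,"dz": 0,"spin": 0},{"dx": 0,"dy": 0.1,"dz": 0,"spin": 0},{"dx": 0,"dy": 0.1,"dz": 0,"spin": 0}])

```text
time: 13.1
ee_pos: [0.5612, -0.1247, 0.2318]
eef_rot: [0.676, 0.737, -0.0, 0.0]
ft_force: [-3.1, -1.9, 1.9]
width: 0.0002
grip_force: 1.5
```

Request:
move_arm(steps=[{"dx": 0,"dy": 0.1,"dz": 0,"spin": 0},{"dx": 0,"dy": 0.1,"dz": 0,"spin": 0},{"dx": 0,"dy": 0.1,"dz": 0,"spin": 0}])

```text
time: 13.4
ee_pos: [0.5642, -0.1245, 0.2318]
eef_rot: [0.676, 0.737, -0.0, 0.0]
ft_force: [-2.4, -2.7, 0.6]
width: 0.0006
grip_force: 1.6
```

Request:
move_arm(steps=[{"dx": 0,"dy": 0.1,"dz": 0,"spin": 0},{"dx": 0,"dy": 0.1,"dz": 0,"spin": 0}])

```text
time: 13.6
ee_pos: [0.5662, -0.1243, 0.2318]
eef_rot: [0.676, 0.737, 0.0, 0.0]
ft_force: [-2.3, -1.7, 1.4]
width: 0.0001
grip_force: 1.3
```

Request:
move_arm(steps=[{"dx": 0,"dy": 0.1,"dz": 0,"spin": 0},{"dx": 0,"dy": 0.1,"dz": 0,"spin": 0}])

```text
time: 13.8
ee_pos: [0.5683, -0.124, 0.2318]
eef_rot: [0.676, 0.737, 0.0, 0.0]
ft_force: [-2.2, -2.2, 1.3]
width: 0.0004
grip_force: 1.1
```

Request:
move_arm(steps=[{"dx": 0,"dy": 0.1,"dz": 0,"spin": 0},{"dx": 0,"dy": 0.1,"dz": 0,"spin": 0}])

```text
time: 14.0
ee_pos: [0.5702, -0.1239, 0.2318]
eef_rot: [0.676, 0.737, 0.0, 0.0]
ft_force: [-2.8, -2.0, 0.3]
width: 0.0005
grip_force: 1.1
```

Request:
move_arm(steps=[{"dx": 0,"dy": 0.1,"dz": 0,"spin": 0},{"dx": 0,"dy": 0.1,"dz": 0,"spin": 0}])

```text
time: 14.2
ee_pos: [0.5722, -0.1238, 0.2318]
eef_rot: [0.676, 0.737, 0.0, 0.0]
ft_force: [-2.5, -1.5, 1.3]
width: 0.0005
grip_force: 1.2
```

```bash
python3 go.py .569 -.131 .232 95; python3 - <<'E'
from h import *
snap("top");snap("side")
T=cv2.imread("pics/top.png");S=cv2.imread("pics/side.png")
def crop(I,u,v,w,h): return cv2.resize(I[v:v+h,u:u+w],(400,300),interpolation=cv2.INTER_CUBIC)
cv2.imwrite("pics/z6.png",np.hstack([crop(T,200,150,120,90),crop(S,225,140,120,90)]))
E
```

```text
t 14.2 pos [ 0.5722 -0.1238  0.2318] head 94.98 z [ 0. -0. -1.] F [-2.5 -1.5  1.3] w 0.0005 q [ 0.56  0.46 -0.53  1.73  0.26  1.03  0.03]
spin -0.0003 d [-0.69 -0.38 -0.02]
```

View pics/z6.png

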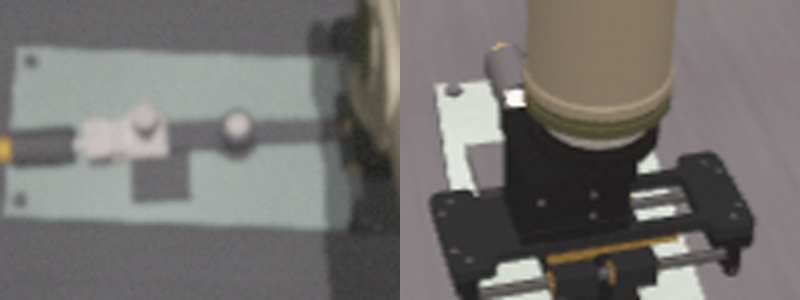

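The top view shows the pedal nearly parallel to the plate and the pin head still high, at (146,118). The eye needs roughly 0.05 rad more.

Request:
move_arm(steps=[{"dx": 0,"dy": 0.1,"dz": 0,"spin": 0},{"dx": 0,"dy": 0.1,"dz": 0,"spin": 0}])

```text
time: 14.5
ee_pos: [0.5742, -0.1235, 0.2318]
eef_rot: [0.676, 0.737, -0.0, 0.0]
ft_force: [-1.9, -1.4, 0.4]
width: 0.0008
grip_force: 1.0
```

Request:
move_arm(steps=[{"dx": 0,"dy": 0.1,"dz": 0,"spin": 0},{"dx": 0,"dy": 0.1,"dz": 0,"spin": 0}])

```text
time: 14.7
ee_pos: [0.5762, -0.1235, 0.2318]
eef_rot: [0.676, 0.737, -0.0, 0.0]
ft_force: [-2.0, -2.3, 0.9]
width: 0.0002
grip_force: 1.2
```

Request:
move_arm(steps=[{"dx": 0,"dy": 0.1,"dz": 0,"spin": 0},{"dx": 0,"dy": 0.1,"dz": 0,"spin": 0}])

```text
time: 14.9
ee_pos: [0.5781, -0.1234, 0.2317]
eef_rot: [0.676, 0.737, -0.0, 0.0]
ft_force: [-3.5, -3.1, 0.9]
width: 0.0003
grip_force: 2.0
```

Request:
move_arm(steps=[{"dx": 0,"dy": 0.1,"dz": 0,"spin": 0}])

```text
time: 15.0
ee_pos: [0.5789, -0.1234, 0.2317]
eef_rot: [0.676, 0.737, -0.0, -0.0]
ft_force: [-6.8, -3.3, 3.5]
width: 0.0004
grip_force: 3.6
```

Request:
move_arm(steps=[{"dx": 0,"dy": 0.1,"dz": 0,"spin": 0}])

```text
time: 15.1
ee_pos: [0.5795, -0.1233, 0.2316]
eef_rot: [0.676, 0.737, -0.001, -0.001]
ft_force: [-10.4, -2.8, 6.0]
width: 0.0001
grip_force: 6.1
```

The push force is rising, so the pedal is blocked and the pin has probably dropped. I'll back off and look.

Request:
move_arm(steps=[{"dx": 0,"dy": -0.3,"dz": 0,"spin": 0},{"dx": 0,"dy": -0.5,"dz": 0,"spin": 0},{"dx": 0,"dy": -1.5,"dz": 0,"spin": 0},{"dx": 0,"dy": -2,"dz": 0,"spin": 0},{"dx": 0,"dy": 0,"dz": -2.5,"spin": 0},{"dx": 0,"dy": 0,"dz": -3,"spin": 0},{"dx": 0,"dy": 0,"dz": -3.5,"spin": 0},{"dx": -3,"dy": -1,"dz": -1,"spin": 0},{"dx": -4,"dy": -2,"dz": 0,"spin": 0},{"dx": -4,"dy": -2,"dz": 0,"spin": 0},{"dx": -4,"dy": -2,"dz": 0,"spin": 0},{"dx": 0,"dy": 0,"dz": 0,"spin": 0}])

```text
time: 16.3
ee_pos: [0.4775, -0.2884, 0.3316]
eef_rot: [0.679, 0.734, -0.001, 0.001]
ft_force: [0.3, 0.5, -0.0]
width: 0.0007
grip_force: 0.0
```

```bash
python3 go.py .581 .082 .30 95; python3 - <<'E'
from h import *
snap("top");snap("side")
T=cv2.imread("pics/top.png");S=cv2.imread("pics/side.png")
def crop(I,u,v,w,h): return cv2.resize(I[v:v+h,u:u+w],(400,300),interpolation=cv2.INTER_CUBIC)
cv2.imwrite("pics/z7.png",np.hstack([crop(T,200,150,120,90),crop(S,225,140,80,60)]))
S=load("side")
for z in(.068,.086,.108):print(z,(proj(S,np.array([.5825,.084,z]))+.5-[225,140])*5+[400,0])
E
```

```text
t 16.3 pos [ 0.4775 -0.2884  0.3316] head 94.48 z [-0.001 -0.002 -1.   ] F [ 0.3  0.5 -0. ] w 0.0007 q [ 0.86  0.27 -0.47  1.72  0.14  1.18  0.44]
spin -0.009 d [36.   13.54  3.06]
0.068 [617.72513768 190.60253799]
0.086 [618.33438956 162.4995979 ]
0.108 [619.09680928 127.33149054]
```

View pics/z7.png

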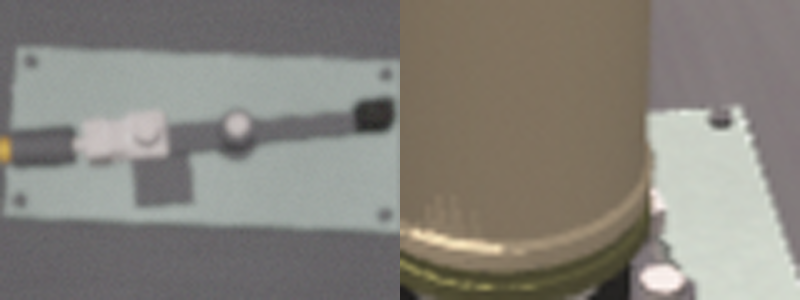

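The top view shows the head lower, at about (147,128) against (146,118) before, with the pedal aligned with the fork. The arm blocks the side view, so I'll clear it for a final check.

Request:
move_arm(steps=[{"dx": -4,"dy": -3,"dz": -1,"spin": 0},{"dx": -4,"dy": -3,"dz": -1,"spin": 0},{"dx": -4,"dy": -3,"dz": -1,"spin": 0},{"dx": -4,"dy": -3,"dz": 0,"spin": 0},{"dx": -4,"dy": -3,"dz": 0,"spin": 0},{"dx": 0,"dy": 0,"dz": 0,"spin": 0}])

```text
time: 17.0
ee_pos: [0.3457, -0.4968, 0.3607]
eef_rot: [0.679, 0.735, -0.001, 0.0]
ft_force: [-0.0, 0.8, 0.5]
width: 0.0004
grip_force: 0.0
```

```bash
python3 go.py .581 .082 .30 95; python3 - <<'E'
from h import *
snap("top");snap("side")
T=cv2.imread("pics/top.png");S=cv2.imread("pics/side.png")
def crop(I,u,v,w,h): return cv2.resize(I[v:v+h,u:u+w],(400,300),interpolation=cv2.INTER_CUBIC)
cv2.imwrite("pics/z8.png",np.hstack([crop(T,220,165,60,45),crop(S,240,150,60,45)]))
for n,u0,v0,o in(("top",220,165,0),("side",240,150,400)):
  c=load(n);X=(.5793,.0866) if n=="top" else(.5827,.084)
  for z in(.064,.086,.108):print(n,z,((proj(c,np.array([*X,z]))+.5-[u0,v0])*6.667+[o,0]).round(1))
E
```

```text
t 17.0 pos [ 0.3457 -0.4968  0.3607] head 94.54 z [-0.002 -0.002 -1.   ] F [-0.   0.8  0.5] w 0.0004 q [ 1.15  0.34 -0.32  1.56  0.11  1.26  0.89]
spin -0.008 d [55.62 28.5   5.92]
top 0.064 [159.7 169.6]
top 0.086 [157.4 158.1]
top 0.108 [154.9 146.1]
side 0.064 [590.6 195.7]
side 0.086 [591.6 150. ]
side 0.108 [592.7 103.1]
```

View pics/z8.png

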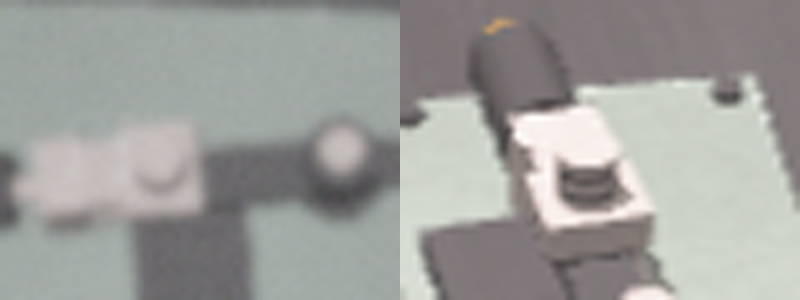

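Side view: the head top is near (590,150), which matches home (the model gives row 150 for z = 0.086). I'll confirm with a gentle touch on the head with closed fingers.

Request:
move_arm(steps=[{"dx": 2,"dy": 1,"dz": 0,"spin": 0},{"dx": 3.6,"dy": 1.8,"dz": 0,"spin": 0},{"dx": 4,"dy": 2,"dz": 0,"spin": 0},{"dx": 4,"dy": 2,"dz": 0,"spin": 0},{"dx": 4,"dy": 2,"dz": 0,"spin": 0},{"dx": 4,"dy": 2,"dz": 0,"spin": 0},{"dx": 4,"dy": 2,"dz": 0,"spin": 0},{"dx": 4,"dy": 2,"dz": 0,"spin": 0},{"dx": 4,"dy": 2,"dz": 0,"spin": 0},{"dx": 4,"dy": 2,"dz": 0,"spin": 0},{"dx": 4,"dy": 2,"dz": 0,"spin": 0},{"dx": 4,"dy": 2,"dz": 0,"spin": 0}])

```text
time: 18.3
ee_pos: [0.5374, -0.0131, 0.3616]
eef_rot: [0.674, 0.739, 0.0, 0.0]
ft_force: [0.4, -0.1, 0.1]
width: 0.0009
grip_force: 0.0
```

Request:
move_arm(steps=[{"dx": 4,"dy": 2.2,"dz": 1,"spin": 0},{"dx": 4,"dy": 2.2,"dz": 1.5,"spin": 0},{"dx": 2,"dy": 1.2,"dz": 1.5,"spin": 0},{"dx": 0,"dy": 0,"dz": 1.5,"spin": 0},{"dx": 0,"dy": 0,"dz": 1.5,"spin": 0},{"dx": 0,"dy": 0,"dz": 0,"spin": 0}])

```text
time: 18.9
ee_pos: [0.5835, 0.0861, 0.289]
eef_rot: [0.676, 0.737, -0.001, -0.001]
ft_force: [-0.0, 0.1, -1.0]
width: 0.0005
grip_force: 0.0
```

```bash
python3 go.py .581 .084 .268 
```

```text
t 18.9 pos [0.5835 0.0861 0.289 ] head 95.01 z [-0.003 -0.001 -1.   ] F [-0.   0.1 -1. ] w 0.0005 q [ 0.33  0.44 -0.7   1.66  0.3   1.15 -0.35]
spin -0.0 d [-0.19 -0.26  2.1 ]
```

Request:
move_arm(steps=[{"dx": -0.2,"dy": -0.2,"dz": 0.2,"spin": 0},{"dx": 0,"dy": 0,"dz": 0.3,"spin": 0},{"dx": 0,"dy": 0,"dz": 0.3,"spin": 0},{"dx": 0,"dy": 0,"dz": 0.2,"spin": 0},{"dx": 0,"dy": 0,"dz": 0.2,"spin": 0},{"dx": 0,"dy": 0,"dz": 0,"spin": 0}])

```text
time: 19.5
ee_pos: [0.5828, 0.0843, 0.2789]
eef_rot: [0.676, 0.737, -0.0, -0.0]
ft_force: [-0.0, 0.2, 0.2]
width: 0.0007
grip_force: 0.0
```

Request:
move_arm(steps=[{"dx": 0,"dy": 0,"dz": 0.1,"spin": 0},{"dx": 0,"dy": 0,"dz": 0.1,"spin": 0},{"dx": 0,"dy": 0,"dz": 0.1,"spin": 0},{"dx": 0,"dy": 0,"dz": 0.1,"spin": 0},{"dx": 0,"dy": 0,"dz": 0,"spin": 0}])

```text
time: 20.0
ee_pos: [0.5828, 0.0843, 0.275]
eef_rot: [0.676, 0.737, -0.0, -0.0]
ft_force: [0.3, -0.3, 0.0]
width: 0.0006
grip_force: 0.0
```

Request:
move_arm(steps=[{"dx": 0,"dy": 0,"dz": 0.1,"spin": 0},{"dx": 0,"dy": 0,"dz": 0.1,"spin": 0},{"dx": 0,"dy": 0,"dz": 0,"spin": 0}])

```text
time: 20.3
ee_pos: [0.5828, 0.0843, 0.273]
eef_rot: [0.676, 0.737, -0.0, -0.0]
ft_force: [0.4, -0.1, 0.5]
width: 0.0002
grip_force: 0.0
```

Request:
move_arm(steps=[{"dx": 0,"dy": 0,"dz": 0.1,"spin": 0},{"dx": 0,"dy": 0,"dz": 0.1,"spin": 0},{"dx": 0,"dy": 0,"dz": 0.1,"spin": 0},{"dx": 0,"dy": 0,"dz": 0,"spin": 0}])

```text
time: 20.7
ee_pos: [0.5828, 0.0843, 0.27]
eef_rot: [0.676, 0.737, -0.0, -0.0]
ft_force: [-0.1, -0.8, 0.6]
width: 0.0007
grip_force: 0.0
```

Request:
move_arm(steps=[{"dx": 0,"dy": 0,"dz": 0.1,"spin": 0},{"dx": 0,"dy": 0,"dz": 0.05,"spin": 0}])

```text
time: 20.9
ee_pos: [0.5829, 0.0843, 0.2687]
eef_rot: [0.676, 0.737, 0.0, 0.0]
ft_force: [-2.4, 0.1, 4.7]
width: 0.0008
grip_force: 2.6
```

Contact comes at TCP 0.2687, which puts the head top at about 0.0865 m, so the pin is home. I'll lift off and hand in.

Request:
move_arm(steps=[{"dx": 0,"dy": 0,"dz": -0.5,"spin": 0},{"dx": 0,"dy": 0,"dz": -2,"spin": 0},{"dx": 0,"dy": 0,"dz": -3,"spin": 0},{"dx": 0,"dy": 0,"dz": -3,"spin": 0},{"dx": 0,"dy": 0,"dz": -2,"spin": 0},{"dx": 0,"dy": 0,"dz": 0,"spin": 0},{"dx": 0,"dy": 0,"dz": 0,"spin": 0},{"dx": 0,"dy": 0,"dz": 0,"spin": 0}])

```text
time: 21.7
ee_pos: [0.5826, 0.0841, 0.3726]
eef_rot: [0.676, 0.737, -0.001, -0.0]
ft_force: [-0.2, -0.3, -0.3]
width: 0.0004
grip_force: 0.0
```

```bash
python3 -c "
from h import *
print(job.close_job())"
```

```text
the job is handed in; nothing more can be done
None
```

The pin is through fork and pedal eye with its head home on the fork (felt at about 0.0865 m, against 0.086 m nominal); everything is released and the job was handed in at about 22 s, with no verdict returned.

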